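# Build the sagger column for the furnace

### The job

Get the furnace load ready: stack the two sound saggers squarely on the one already standing on the fibre slab, without shifting that one, to make a column of three with each sagger fully seated over the raised panel of the lid below. A sagger with a broken-off corner must not go in the furnace: put that one upright and flat in the shallow steel tray. Set the saggers down gently without dropping or tipping them, and leave the crucibles alone.

Things in the scene. Friction and masses are not known exactly. Their poses are not given: they have to be found in the camera images.
- sagger_base: Closed sagger: sand-coloured fired-clay box with fixed lid, loose on the slab (underside at 12 mm); foot of the column. 60 (x) by 88 (y) mm, 49 high, 0.3 kg. Origin: centre of underside, z up. Sides flat from 6 to 44 mm up; grip across the 60. On its lid a raised panel 38 (x) by 66 (y) mm, 44 to 49 mm up, upper edge bevelled 2.5 mm.
- sagger_a: Sound closed sagger, the same as sagger_base, loose on the worktop in a row with sagger_b and sagger_broken, in any order. All have a foot ring beneath with a recess 42 (x) by 70 (y) mm, 6 deep: it fits over the panel of the one below with 2 mm play each side, long sides parallel (half turn no matter), and seats with its origin 44 mm above the lower one's.
- sagger_b: Sound closed sagger, the same in shape and size as sagger_base and sagger_a (60 by 88 by 49 mm, about 0.3 kg, origin at the centre of its underside, y along the long side), standing loose on the worktop in the row.
- sagger_broken: The reject: same make, size, origin and axes as the other saggers, but its corner at -x +y is broken away from lid to foot (about 30 mm of each side at the lid, 22 mm at the foot), leaving a hole into the box. The middles of both long sides are whole, so it is gripped across the 60 mm like the others. Stands loose in the row.
- slab: A flat beige ceramic-fibre slab, 165 mm (x) by 246 mm (y), 12 mm thick, fixed on the worktop. Origin: centre of its underside. Behind the slab and the row of saggers stands the wall (a grey blind), 0.11 to 0.2 m beyond their middles: carry things past on the robot's side of the row. An air compressor stands to the right of and nearer than the slab.
- scrap_tray: A shallow steel tray, 150 mm (x) by 160 mm (y) outside, 19 mm high over its rolled rim, walls and floor 3 mm thick, fixed on the worktop. Origin: centre of its underside; the inner floor is 3 mm up.
- crucible_white: A white porcelain crucible, 45 mm wide, 40 mm high, standing on the worktop. Bystander. Origin: centre of the underside.
- crucible_scorched: A scorched tan crucible, 51 mm wide, 46 mm high, standing on the worktop. Bystander. Origin: centre of the underside.

How it is judged:
At the end, for the whole second after the job is handed in: Base sagger still level on the slab (within 15 mm of its start); the two sound ones in a column on it, either order, each fully seated (within 6 mm of the centre line, 0.12 rad parallel, level); the broken one upright on the tray floor; all released and at rest (((z of sagger_a in the frame of sagger_base between 0.042 and 0.0465 m and horizontal distance between sagger_a and sagger_base below 0.006 m and angle between the x axis of sagger_a and the x axis of sagger_base, either way round below 0.12 rad and angle between each of sagger_a, sagger_b's own z axis and vertical below 0.05 rad and z of sagger_b in the frame of sagger_a between 0.042 and 0.0465 m and horizontal distance between sagger_b and sagger_a below 0.006 m and angle between the x axis of sagger_b and the x axis of sagger_a, either way round below 0.12 rad) or (z of sagger_b in the frame of sagger_base between 0.042 and 0.0465 m and horizontal distance between sagger_b and sagger_base below 0.006 m and angle between the x axis of sagger_b and the x axis of sagger_base, either way round below 0.12 rad and angle between each of sagger_b, sagger_a's own z axis and vertical below 0.05 rad and z of sagger_a in the frame of sagger_b between 0.042 and 0.0465 m and horizontal distance between sagger_a and sagger_b below 0.006 m and angle between the x axis of sagger_a and the x axis of sagger_b, either way round below 0.12 rad)) and x of sagger_broken in the frame of scrap_tray between -0.055 and 0.055 m and y of sagger_broken in the frame of scrap_tray between -0.06 and 0.06 m and z of sagger_broken in the frame of scrap_tray between 0 and 0.006 m and angle between each of sagger_broken, sagger_base's own z axis and vertical below 0.05 rad and z of sagger_base in the frame of slab below 0.015 m and distance of sagger_base from where it was at the start of the episode below 0.015 m and linear speed of each of sagger_a, sagger_b, sagger_base, sagger_broken below 0.02 m/s and angular speed of each of sagger_a, sagger_b, sagger_base, sagger_broken below 0.2 rad/s); the robot touches nothing.
It fails at once if a sagger is dropped (falls out of the fingers through more than about 15 mm) ((contact force between sagger_a and the fingers below 0.1 N and linear speed of sagger_a above 0.55 m/s) or (contact force between sagger_b and the fingers below 0.1 N and linear speed of sagger_b above 0.55 m/s) or (contact force between sagger_broken and the fingers below 0.1 N and linear speed of sagger_broken above 0.55 m/s)).
It fails at once if a sagger is rammed onto another or into the tray (contact over 60 N) (contact force between any of sagger_a, sagger_b and sagger_base above 60 N or contact force between sagger_a and sagger_b above 60 N or contact force between sagger_broken and scrap_tray above 60 N).
It fails at once if a sagger is tipped by more than 0.4 rad (angle between any of sagger_a, sagger_b, sagger_base, sagger_broken's own z axis and vertical above 0.4 rad).
It fails at once if the base sagger is shifted by more than 20 mm (distance of sagger_base from where it was at the start of the episode above 0.02 m).
It fails at once if a crucible is moved by more than 20 mm (distance of any of crucible_white, crucible_scorched from where it was at the start of the episode above 0.02 m).
It also fails if it takes over 72 s, if anything falls off the work surface, if the arm or the gripper's body presses on something with over 40 N, if the wrist force passes 120 N, or if a joint passes its speed limit or range.

### The arm

A 6-joint arm with a two-finger parallel gripper is mounted at the origin on the work surface; the furniture and walls round the work are solid. World frame = base frame: x ahead of the robot, y to its left, z up, the work surface at z = 0. Lengths are in m, angles in rad, forces in N, time in s.
With the tool pointing down it reaches from about 0.3 to 0.775 m from the base axis. Payload 14.6 kg.
Tool frame: the origin (TCP) lies on the centre line of the jaws, within the pads' length; the fingertips stand 11 mm ahead of it and the grasp point (between the pads) lies 8 mm behind it; z points along the fingers, y is the line along which they close (so a half turn about z gives the same grasp; the last joint's range is limited). The gripper opens to 94 mm and grips with 3 to 60 N. Pads are 16 mm wide; open, the fingers measure 119 mm over their backs; the gripper's body (75 mm by 177 mm) begins 78 mm behind the grasp point.
Start: joints at [1.254, 0.3, 1.521, -0, 1.321, -0.067], TCP at [0.136, 0.533, 0.216] pointing down, gripper open.
Joint ranges: [-3.03, 3.03], [-0.79, 2.21], [0.23, 2.52], [-1.04, 4.18], [0, 3.07], [-2.55, 2.55]. Speed limits (rad/s): [2.22, 2.22, 2.57, 3.14, 3.14, 3.14].

### API

Orientations are given as a unit quaternion [w, x, y, z].
In Python, from workcell import manip gives the robot as it stands.
- The arm moves only by the tool drive_effector, called after "Emit:" as name(argument=value, ...) on one line, values as JSON. Schema: {"type":"object","properties":{"ticks":{"type":"string"},"grip_force":{"type":"number"},"only":{"type":"string"},"quiet":{"type":"boolean"},"lines":{"type":"string"}},"required":["ticks"],"additionalProperties":false}. ticks is a string of 1 to 20 rows, parted by a bar, with the numbers parted by commas; each row has 5 numbers: the opening from 0.0 (shut) to 1.0 (fully open), then dx, dy, dz in units of 50 mm, then a turn about the tool's z in rad; each row is the pose to reach, as a shift and turn from the pose commanded when the call began, along the tool's axes at that moment; what a row does not reach only later rows make up. A row lasts 1/8 s, in which the tool goes at most 0.0625 m and 0.188 rad, less where a joint would pass 70% of its speed; a pose out of reach is approached as far as the arm can. The fingers move at their own pace and stop on an object; grip_force is the grip in N (left out, the last holds). Time passes only in rows, so rows that do not move let the fingers close. The tool returns the time, the measured TCP pose, the force, the opening and the grip force at its end. only (a regular expression) keeps the lines of the reply that match it, lines (a string "A,B") keeps lines A to B, and quiet returns only ok. Input that does not fit is refused with a message, and nothing moves.
- manip.state(): the state, without advancing time (a new reading comes with each control period).
- manip.grab_frame(name): name is "scene" or "top" or "wrist"; returns a dict with "pixels" (480x640x3 uint8, red, green, blue), "fx", "fy", "cx", "cy" (pixels), "extrinsics" (4x4, takes a point from camera to world coordinates). Camera axes: x right, y up, looking along -z (the intrinsics and any distortion apply to the point x, -y, -z); pixel columns grow to the right and rows downward; lengths in m; the calibration is good to about 2 mm. A picture is of the moment at which its call begins. There is no depth.
- manip.sign_off(): hands the job in; it is judged then, once.
The state is a dict: "clock": time; "joint_positions": joint angles; "dq": joint speeds; "joint_efforts": joint torques, N m; "eef_pos": TCP position; "ee_rot": TCP orientation; "ft_force": force on the tool from outside, world axes, zero at the start; "torque": the same for the moment, N m; "gripper_width": opening from 0.0 (shut) to 1.0 (fully open); "gripper_force": force on a finger pad.
Only numpy, scipy, OpenCV 4.12 (cv2) and the standard library are available. Lean on these libraries where they do the work, as an engineer would, in place of code of your own. Each camera call takes 0.05 s, during which the arm holds its last target. There are 200 camera calls.

## Working session

There is one attempt and no reset: what is moved stays moved. The work goes in short steps, Python scripts to look and compute and a tool call to move; the robot and the scene stay as the last step left them, time stands still between calls to the robot, and variables do not carry over. Pictures are saved under pics/ and viewed, at most 10 in all, crops included, and the job is handed in when it is done.

```bash
ls; mkdir -p pics; python3 - <<'E'
from workcell import manip
import cv2,pickle
for n in("top","scene"):
    f=manip.grab_frame(n);cv2.imwrite(f"pics/{n}0.png",f["pixels"][:,:,::-1]);pickle.dump(f,open(f"{n}0.pkl","wb"))
    print(n,f["fx"],f["fy"],f["cx"],f["cy"],f["extrinsics"].tolist() if hasattr(f["extrinsics"],"tolist") else f["extrinsics"],[k for k in f])
print(manip.state())
E
```

```text
pics
workcell.py
top 509.64082033040614 509.64082033040614 318.85586773007054 234.12825202195503 [[0.015309071108768613, 0.985794733304066, -0.16725542183066028, 0.28723192111985885], [-0.9998084056713529, 0.013051634848286354, -0.014587898295991523, 0.023201639098343968], [-0.012197716618033939, 0.1674467038127429, 0.9858056690299328, 1.052277799327441], [0.0, 0.0, 0.0, 1.0]] ['pixels', 'fx', 'fy', 'cx', 'cy', 'extrinsics']
scene 560.6457543988482 560.6457543988482 322.6044503009147 241.164840330736 [[-0.8998042839129505, 0.33562324811898825, -0.27876385342070864, 0.11295775026057116], [-0.4362565447606464, -0.7004700688776884, 0.564820245529486, 0.6502438428350436], [-0.005698930198243105, 0.6298402320656776, 0.7767038072946784, 0.9095383835719596], [0.0, 0.0, 0.0, 1.0]] ['pixels', 'fx', 'fy', 'cx', 'cy', 'extrinsics']
{'clock': 0.1, 'joint_positions': array([ 1.25438129e+00,  3.00376886e-01,  1.52152969e+00, -3.11436442e-06,
        1.32071229e+00, -6.65984480e-02]), 'dq': array([ 1.02677320e-03,  1.62651900e-05, -1.45674971e-03, -1.52149954e-03,
        3.17126382e-04,  3.01664505e-04]), 'joint_efforts': array([-2.89177597e-04, -5.32634425e+01, -3.53285301e+01,  7.08816969e-02,
        2.34568783e-02, -3.52418510e-05]), 'eef_pos': array([0.13590482, 0.53270497, 0.21595975]), 'ee_rot': array([-9.61834703e-05,  1.24583342e-01,  9.92209014e-01, -5.04016467e-04]), 'ft_force': array([0.52771344, 0.21666826, 0.63126281]), 'torque': array([-0.02038371, -0.00608717, -0.01596315]), 'gripper_force': 0.0, 'gripper_width': 0.9983143655846562}
```

View pics/top0.png

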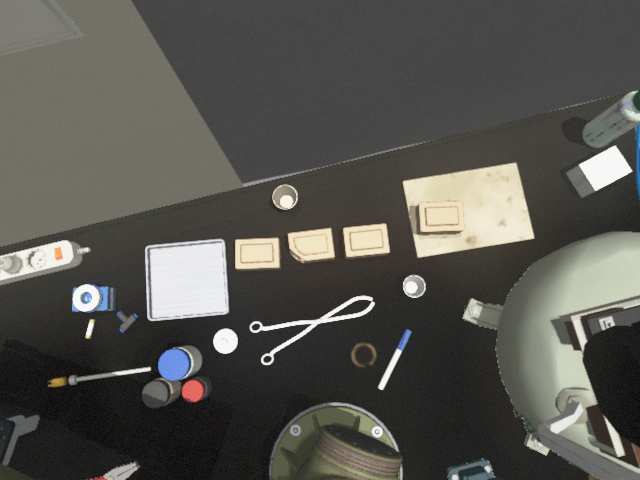

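View pics/scene0.png

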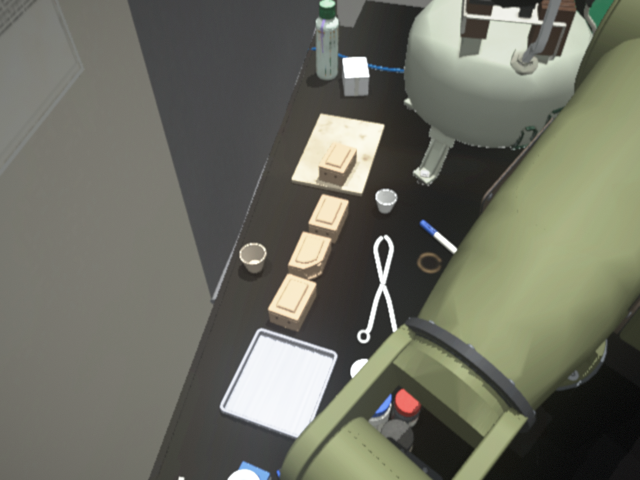

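The top view shows the tray at (187,279) and the row left to right: sound (257,253), broken (312,245, corner missing at lower left), sound (366,240). The base is at (441,217) on the slab, with crucibles at (285,197) and (414,286). I'll zoom in on the row and the wrist view.

```bash
cat > h.py <<'E'
import numpy as np,cv2,pickle
from workcell import manip
def ray(f,uv,z):
    E=np.array(f["extrinsics"]);uv=np.atleast_2d(uv).astype(float)
    d=np.c_[(uv[:,0]-f["cx"])/f["fx"],-(uv[:,1]-f["cy"])/f["fy"],-np.ones(len(uv))]@E[:3,:3].T
    o=E[:3,3];return o+d*((z-o[2])/d[:,2])[:,None]
def proj(f,P):
    E=np.array(f["extrinsics"]);p=(np.atleast_2d(P)-E[:3,3])@E[:3,:3]
    return np.c_[f["cx"]+f["fx"]*p[:,0]/-p[:,2],f["cy"]-f["fy"]*p[:,1]/-p[:,2]]
E
python3 - <<'E'
from h import *
f=pickle.load(open("top0.pkl","rb"))
im=f["pixels"][:,:,::-1].copy()
c=cv2.resize(im[180:290,225:475],None,fx=3.2,fy=3.2,interpolation=cv2.INTER_CUBIC)
cv2.imwrite("pics/crop.png",c)
hsv=cv2.cvtColor(im,cv2.COLOR_BGR2HSV)
for n,p in dict(lid=(257,243),panel=(257,253),side=(257,267),base=(441,217),slab=(500,200),bg=(285,265),line=(257,246)).items(): print(n,hsv[p[1],p[0]])
m=cv2.inRange(hsv,(5,50,120),(25,255,255))
n,l,s,ce=cv2.connectedComponentsWithStats(m)
for i in range(1,n):
    if s[i,4]>300:
        r=cv2.minAreaRect(np.argwhere(l==i)[:,::-1].astype(np.float32)); print(s[i],r)
E
```

```text
lid [ 19  60 228]
panel [ 21  44 241]
side [ 20  61 229]
base [ 20  49 240]
slab [ 24  32 238]
bg [19 46 61]
line [ 21  45 241]
[ 407  166   88   73 2043] ((446.44012451171875, 193.39039611816406), (61.762542724609375, 90.74185943603516), 25.820993423461914)
[334 448  58  27 621] ((361.6999816894531, 462.3999938964844), (61.031951904296875, 16.76007080078125), 18.43494987487793)
```

View pics/crop.png

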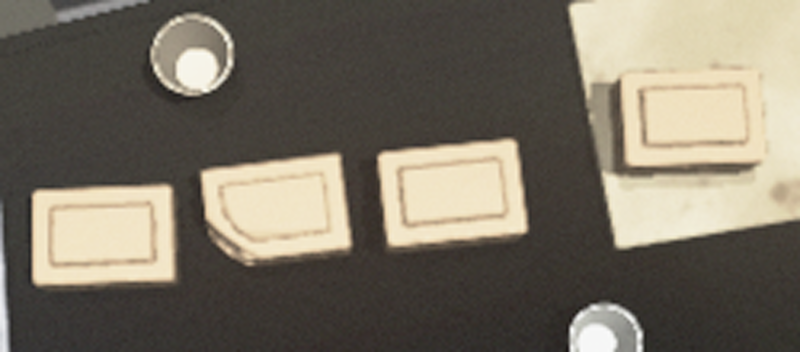

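The crop shows the dark panel outlines clearly on all four lids, and the broken corner is lower left at -x +y. The panel outlines will give centres and yaw.

```bash
cat >> h.py <<'E'
def panel(f,seed,z,k=4,half=45):
    "centre and long-side direction of the blob inside the dark outline round seed; half in px"
    g=cv2.cvtColor(f["pixels"],cv2.COLOR_RGB2GRAY);x0,y0=int(seed[0]-half),int(seed[1]-half)
    g=cv2.resize(g[y0:y0+2*half,x0:x0+2*half],None,fx=k,fy=k,interpolation=cv2.INTER_CUBIC)
    b=cv2.adaptiveThreshold(g,255,cv2.ADAPTIVE_THRESH_MEAN_C,cv2.THRESH_BINARY,41,-0)
    b=(g.astype(int)>cv2.blur(g,(45,45)).astype(int)-6).astype(np.uint8)
    b=cv2.erode(b,np.ones((3,3)))
    n,l=cv2.connectedComponents(b,connectivity=4)
    m=(l==l[half*k,half*k]).astype(np.uint8)
    m=cv2.morphologyEx(m,cv2.MORPH_OPEN,np.ones((9,9)))
    c=max(cv2.findContours(m,0,1)[0],key=cv2.contourArea)[:,0,:]
    uv=(c+.5)/k-.5+[x0,y0]
    P=(ray(f,uv,z)[:,:2]*1000).astype(np.float32)
    (cx,cy),_,_=r=cv2.minAreaRect(P);q=cv2.boxPoints(r)
    e=[q[1]-q[0],q[2]-q[1]];e=max(e,key=np.linalg.norm)
    yaw=np.arctan2(e[1],e[0])-np.pi/2;yaw=(yaw+np.pi/2)%np.pi-np.pi/2
    return np.round([cx,cy,np.degrees(yaw),*sorted(r[1])],1)
E
python3 - <<'E'
from h import *
f=pickle.load(open("top0.pkl","rb"));s=pickle.load(open("scene0.pkl","rb"))
for n,p,z in(("L",(257,253),.048),("brk",(312,245),.048),("R",(366,240),.048),("base",(441,217),.060)):
    a=panel(f,p,z); print(n,a)
    q=proj(s,[a[0]/1e3,a[1]/1e3,z])[0]
    try: print("  scene",q.round(1),panel(s,q,z,half=40))
    except Exception as e: print(e)
im=f["pixels"]
# tray: bright grey bluish region
m=cv2.inRange(cv2.cvtColor(im,cv2.COLOR_RGB2HSV),(0,0,150),(180,30,255));m[:, :135]=0;m[:,233:]=0;m[:225]=0;m[330:]=0
n,l,st,_=cv2.connectedComponentsWithStats(m);i=1+st[1:,4].argmax()
c=np.argwhere(l==i)[:,::-1]
for z in(.019,):
    print("tray",cv2.minAreaRect((ray(f,c,z)[:,:2]*1000).astype(np.float32)))
for p,z in(((414,286),.04),((285,197),.046)): print("cruc",ray(f,p,z))
for p in((243,185),(400,149),(540,117)):print("wall",ray(f,p,0))
print("slab",ray(f,[(403,181),(517,163),(534,239),(417,257)],.012).round(3).tolist())
st=manip.state();print(np.diff(ray(s,[0,0],0)),cv2.__version__)
from scipy.spatial.transform import Rotation as R
w,x,y,z=st["ee_rot"];print(R.from_quat([x,y,z,w]).as_matrix().round(3))
E
```

```text
L [418.4 161.6   2.3  30.9  58.2]
  scene [291.7 294.4] [416.1 164.2   3.1  60.4  89.2]
brk [436.5  54.2   7.5  31.8  59.6]
  scene [309.2 249.6] [433.5  57.6   8.2  61.6  90.4]
R [448.2 -56.3   6.4  30.6  58.6]
  scene [328.2 209.9] [445.5 -52.4   7.3  61.5  89.5]
base [ 496.1 -205.3    1.9   30.8   58.8]
  scene [337.6 154.7] [ 497.5 -217.3   10.4  156.2  238. ]
tray ((366.59405517578125, 307.09100341796875), (155.22032165527344, 164.57159423828125), 6.123898029327393)
cruc [[ 0.35750672 -0.1514255   0.04      ]]
cruc [[0.53348054 0.10797923 0.046     ]]
wall [[0.56991841 0.20222486 0.        ]]
wall [[ 0.65381172 -0.132944    0.        ]]
wall [[ 0.7295867  -0.43659751  0.        ]]
slab [[0.579, -0.137, 0.012], [0.622, -0.377, 0.012], [0.459, -0.404, 0.012], [0.419, -0.163, 0.012]]
[[-2.27913796  0.46311815]] 4.12.0
[[-0.969  0.247 -0.   ]
 [ 0.247  0.969 -0.001]
 [ 0.    -0.001 -1.   ]]
```

The manual's scale: shifts go in units of 50 mm. Converting my numbers, -0.494 m is -9.88, -0.448 m is -8.96.

```bash
cat >> h.py <<'E'
from scipy.spatial.transform import Rotation as Rot
def need(x,y,z,yaw):
    "shift/turn in tool axes to bring TCP to x,y,z with the closing line at yaw deg from world x"
    s=manip.state();w,a,b,c=s["ee_rot"];R=Rot.from_quat([a,b,c,w]).as_matrix()
    d=R.T@(np.array([x,y,z])-s["eef_pos"]);t=np.arctan2(R[1,1],R[0,1])-np.radians(yaw)
    t=(t+np.pi/2)%np.pi-np.pi/2
    print("need",d.round(4),"turn",round(t,4),"q6",s["joint_positions"][5].round(2))
E
python3 -c "
from h import *
need(.448,-.056,.216,6.4)"
```

```text
need [-4.480e-01 -4.933e-01  4.000e-04] turn 1.2093 q6 -0.07
```

Emit:
drive_effector(ticks="1,-3,-3.3,0,0.4 | 1,-6,-6.6,0,0.8 | 1,-8.96,-9.88,0,1.21 | 1,-8.96,-9.88,0,1.21 | 1,-8.96,-9.88,0,1.21 | 1,-8.96,-9.88,0,1.21 | 1,-8.96,-9.88,0,1.21 | 1,-8.96,-9.88,0,1.21 | 1,-8.96,-9.88,0,1.21 | 1,-8.96,-9.88,0,1.21 | 1,-8.96,-9.88,0,1.21 | 1,-8.96,-9.88,0,1.21 | 1,-8.96,-9.88,0,1.21 | 1,-8.96,-9.88,0,1.21")

```text
clock: 1.85
eef_pos: [0.4476, -0.0556, 0.2166]
ee_rot: [0.0, 0.666, 0.746, 0.0]
ft_force: [0.3, 0.2, 0.0]
gripper_width: 1.002
gripper_force: 0.0
```

```bash
python3 - <<'E'
from h import *
f=manip.grab_frame("wrist");pickle.dump(f,open("w0.pkl","wb"));cv2.imwrite("pics/w0.png",f["pixels"][:,:,::-1])
print(f["extrinsics"],f["fx"]);need(.448,-.056,.216,6.4)
E
```

```text
[[ 9.93692252e-01 -1.08596996e-01 -2.79714404e-02  4.40478275e-01]
 [ 1.12139410e-01  9.60755458e-01  2.53719734e-01  1.88265603e-02]
 [-6.79486884e-04 -2.55256035e-01  9.66873257e-01  3.84488810e-01]
 [ 0.00000000e+00  0.00000000e+00  0.00000000e+00  1.00000000e+00]] 365.2071815582671
need [-0.0004  0.0003  0.0006] turn 0.0007 q6 -0.32
```

View pics/w0.png

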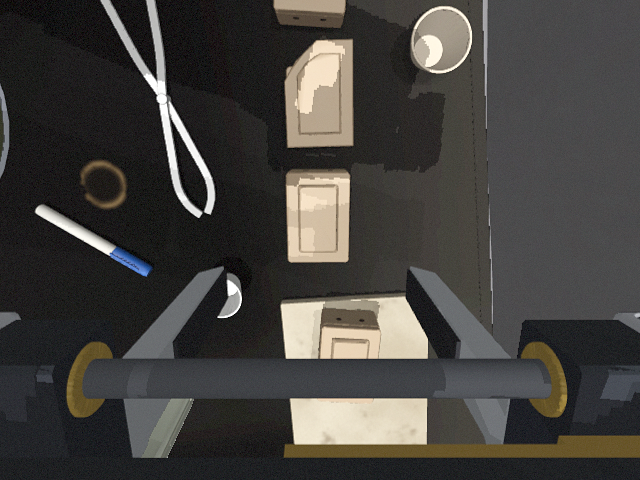

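The wrist view shows R's panel at about x 299–338, y 186–252, the base panel partly hidden at (351,345), and the broken one at (320,92). I'll cross-check R's position against the top camera.

```bash
python3 - <<'E'
from h import *
f=pickle.load(open("w0.pkl","rb"))
for c in((319,219),): print(ray(f,c,.0485)*1000)
# lid outline corners of R: bright mask
g=cv2.cvtColor(f["pixels"],cv2.COLOR_RGB2HSV);print(g[218,319],g[175,319],g[155,319])
m=cv2.inRange(g,(5,40,90),(25,255,255));m[:155]=0;m[275:]=0
n,l,s,_=cv2.connectedComponentsWithStats(m);i=1+s[1:,4].argmax();print(s[i])
c=np.argwhere(l==i)[:,::-1];print(cv2.minAreaRect((ray(f,c,.044)[:,:2]*1000).astype(np.float32)))
need(.448,-.056,.035,6.4)
E
```

```text
[[451.00990606 -54.35030171  48.5       ]]
[ 18  57 210] [ 18  59 177] [ 0 22 23]
[ 286  169   64   94 5779]
((449.4862365722656, -53.65960693359375), (59.795650482177734, 90.40348815917969), 6.595527172088623)
need [-0.0004  0.0002  0.1816] turn 0.0007 q6 -0.32
```

In the tool's units: 0.197 m is 3.94, 0.18 m is 3.6.

Emit:
drive_effector(ticks="1,-0.02,0.02,1,0 | 1,-0.02,0.02,2,0 | 1,-0.02,0.02,3,0 | 1,-0.02,0.02,3.6,0 | 1,-0.02,0.02,3.94,0 | 1,-0.02,0.02,3.94,0 | 1,-0.02,0.02,3.94,0 | 0,-0.02,0.02,3.94,0 | 0,-0.02,0.02,3.94,0 | 0,-0.02,0.02,3.94,0 | 0,-0.02,0.02,3.94,0 | 0,-0.02,0.02,3.94,0 | 0,-0.02,0.02,3.94,0 | 0,-0.02,0.02,3.94,0 | 0,-0.02,0.02,3.94,0 | 0,-0.02,0.02,3.94,0", grip_force=25)

```text
clock: 3.9
eef_pos: [0.4491, -0.0574, 0.0196]
ee_rot: [0.0, 0.667, 0.745, 0.0]
ft_force: [-1.8, -0.0, 4.6]
gripper_width: 0.637
gripper_force: 25.0
```

```bash
python3 - <<'E'
from h import *
f=manip.grab_frame("top");pickle.dump(f,open("t1.pkl","wb"))
f=manip.grab_frame("wrist");pickle.dump(f,open("w1.pkl","wb"))
cv2.imwrite("pics/w1.png",f["pixels"][:,:,::-1])
E
```

```text
(no output)
```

View pics/w1.png

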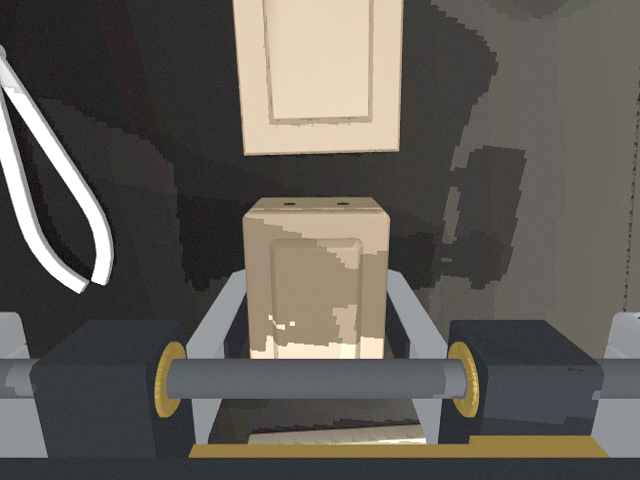

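The grip is good, with opening 0.637 (about 60 mm). The far lid edge of the held sagger is at row ~211 and its panel edge at ~240. From these I'll work out its offset in the hand and the target over the base.

```bash
python3 - <<'E'
from h import *
f=pickle.load(open("w1.pkl","rb"));s=manip.state();p=s["eef_pos"];print(p)
def loc(uv,z):
    q=ray(f,uv,z)[0][:2]-p[:2];a=np.radians(6.4);return (np.array([[np.cos(a),np.sin(a)],[-np.sin(a),np.cos(a)]])@q*1000).round(1)
print("lid corners",loc((246,212),.044),loc((388,212),.044),"panel foot/top",loc((273,239),.044),loc((361,239),.044),loc((278,243),.049))
print("neighbour lid near edge",ray(f,[(244,155),(400,151)],.044)*1000)
t=pickle.load(open("t1.pkl","rb"));print("base again",panel(t,(441,217),.060))
E
```

```text
[ 0.44909878 -0.05739706  0.01956475]
lid corners [-27.  46.] [29.8 46. ] panel foot/top [-16.5  34.8] [19.4 34.8] [-14.   34.6]
neighbour lid near edge [[415.00651844   7.54731405  44.        ]
 [474.34025116  15.67470414  44.        ]]
base again [ 496.3 -205.2    3.1   31.1   59.3]
```

In the tool's units: -0.1 m is -2, -0.08 m is -1.6.

Emit:
drive_effector(ticks="0,0,0,-0.2,0 | 0,0,0,-0.6,0 | 0,0,0,-1.2,0 | 0,0,0,-2,0 | 0,-0.6,0.12,-2.4,0.01 | 0,-1.4,0.3,-2.4,0.03 | 0,-2.2,0.46,-2.4,0.05 | 0,-2.8,0.58,-2.4,0.068 | 0,-3.06,0.632,-2.4,0.068 | 0,-3.06,0.632,-2,0.068 | 0,-3.06,0.632,-1.6,0.068 | 0,-3.06,0.632,-1.6,0.068 | 0,-3.06,0.632,-1.6,0.068")

```text
clock: 5.62
eef_pos: [0.4977, -0.2057, 0.1003]
ee_rot: [0.0, 0.692, 0.722, 0.0]
ft_force: [-0.2, -0.4, -4.0]
gripper_width: 0.638
gripper_force: 25.0
```

```bash
python3 - <<'E'
from h import *
f=manip.grab_frame("wrist");pickle.dump(f,open("w2.pkl","wb"))
cv2.imwrite("pics/w2.png",f["pixels"][:,:,::-1]);need(.4975,-.206,.0996,2.5);print(manip.state()["eef_pos"],manip.state()["gripper_width"])
E
```

```text
need [-0.0002 -0.0003  0.0009] turn -0.0002 q6 -0.5
[ 0.49777647 -0.20582917  0.10045826] 0.6378503110296777
```

View pics/w2.png

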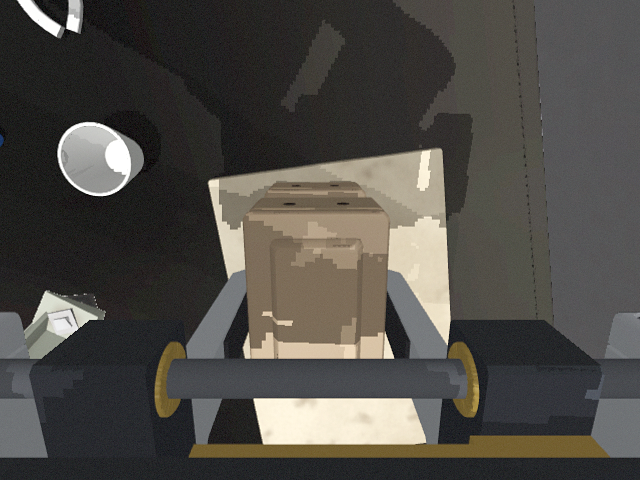

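The held sagger's two vent holes are at about (289,204) and (343,204), and the base's are at about (296,185) and (334,185). Both hole midpoints are near column 315, so I'll zoom to measure the difference.

```bash
python3 - <<'E'
from h import *
f=pickle.load(open("w2.pkl","rb"))
c=cv2.resize(f["pixels"][170:250,235:400,::-1],None,fx=4.8,fy=4.8,interpolation=cv2.INTER_CUBIC);cv2.imwrite("pics/c2.png",cv2.convertScaleAbs(c,alpha=1.3,beta=10))
g=cv2.cvtColor(f["pixels"],cv2.COLOR_RGB2GRAY)
for (x0,x1,y0,y1) in((280,300,199,209),(335,352,199,209),(289,303,182,188),(327,341,182,188)):
    w=g[y0:y1,x0:x1].astype(float);w=np.clip(np.median(w)-15-w,0,None);Y,X=np.mgrid[y0:y1,x0:x1];print((X*w).sum()/w.sum(),(Y*w).sum()/w.sum())
E
```

```text
289.1274319066148 203.54377431906616
342.42390194075585 203.26659856996935
295.67857142857144 185.36263736263737
334.0 185.0608108108108
```

View pics/c2.png

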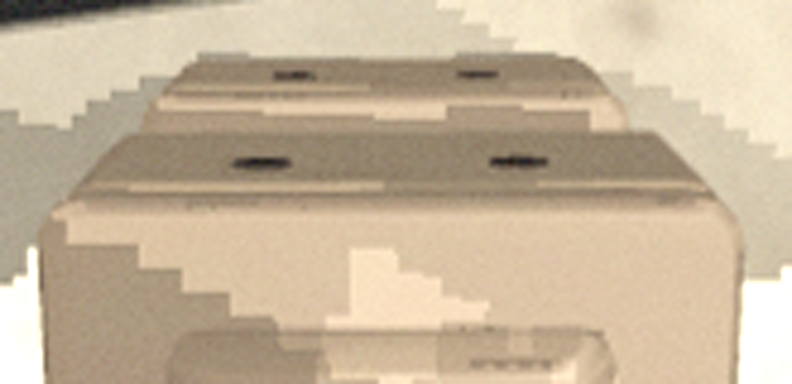

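```bash
python3 - <<'E'
from h import *
f=pickle.load(open("w2.pkl","rb"));p=manip.state()["eef_pos"];zh=p[2]-.0195
a=np.radians(2.5);R=np.array([[np.cos(a),np.sin(a)],[-np.sin(a),np.cos(a)]])
L=lambda uv,z:(R@(ray(f,uv,z)[0][:2]-p[:2])*1000).round(1)
for h in(.025,.03,.035,.04):
    H=[L(u,zh+h) for u in((289.1,203.5),(342.4,203.3))];B=[L(u,.012+h) for u in((295.7,185.4),(334,185.1))]
    print(h,*H,*B,"base-held",(B[0]+B[1]-H[0]-H[1])/2,"yaw diff",np.degrees(np.arctan2(*(B[1]-B[0])[::-1])-np.arctan2(*(H[1]-H[0])[::-1])).round(1))
E
```

```text
0.025 [-11.3  46.3] [12.7 46.4] [-12.1  45.8] [12.1 46. ] base-held [-0.7  -0.45] yaw diff 0.2
0.03 [-10.9  47.2] [12.3 47.3] [-11.8  46.4] [11.9 46.6] base-held [-0.65 -0.75] yaw diff 0.2
0.035 [-10.5  48.1] [12.  48.2] [-11.5  47. ] [11.6 47.2] base-held [-0.7  -1.05] yaw diff 0.2
0.04 [-10.1  49. ] [11.6 49.1] [-11.3  47.7] [11.4 47.8] base-held [-0.7 -1.3] yaw diff -0.0
```

In the tool's units: 0.012 m is 0.24, -0.0007 m is -0.014.

Emit:
drive_effector(ticks="0,-0.01,-0.014,0.12,0 | 0,-0.01,-0.014,0.24,0 | 0,-0.01,-0.014,0.32,0 | 0,-0.01,-0.014,0.38,0 | 0,-0.01,-0.014,0.42,0 | 0,-0.01,-0.014,0.46,0 | 0,-0.01,-0.014,0.48,0 | 0,-0.01,-0.014,0.48,0 | 0,-0.01,-0.014,0.48,0")

```text
clock: 6.8
eef_pos: [0.4967, -0.2065, 0.0756]
ee_rot: [0.0, 0.692, 0.722, 0.0]
ft_force: [-1.8, 0.9, -0.7]
gripper_width: 0.638
gripper_force: 25.0
```

Emit:
drive_effector(ticks="0,0,0,0.01,0 | 0.8,0,0,0.01,0 | 1,0,0,0.01,0 | 1,0,0,0.01,0 | 1,0,0,0.01,0 | 1,0,0,-0.6,0 | 1,0,0,-1.6,0 | 1,0,0,-2.4,0 | 1,1.2,-0.2,-2.4,0 | 1,2.4,-0.4,-2.4,0 | 1,3.6,-0.6,-2.4,0 | 1,4.8,-0.8,-2.4,0 | 1,4.8,-0.8,-2.4,0 | 1,4.8,-0.8,-2.4,0")

```text
clock: 8.55
eef_pos: [0.4466, 0.0313, 0.1955]
ee_rot: [0.0, 0.692, 0.722, 0.0]
ft_force: [-0.3, -0.4, -0.6]
gripper_width: 0.999
gripper_force: 0.0
```

```bash
python3 - <<'E'
from h import *
f=manip.grab_frame("top");pickle.dump(f,open("t2.pkl","wb"))
print("stack",panel(f,(441,212),.104),"L",panel(f,(257,253),.048))
f=manip.grab_frame("wrist");pickle.dump(f,open("w3.pkl","wb"));cv2.imwrite("pics/w3.png",f["pixels"][:,:,::-1])
need(.438,.055,.0195,7.5)
E
```

```text
stack [ 496.  -205.6    2.2   30.8   58.9] L [419.9 195.7 -89.9 114.4 181. ]
need [ 0.0248 -0.0077  0.1759] turn -0.0893 q6 -0.05
```

View pics/w3.png

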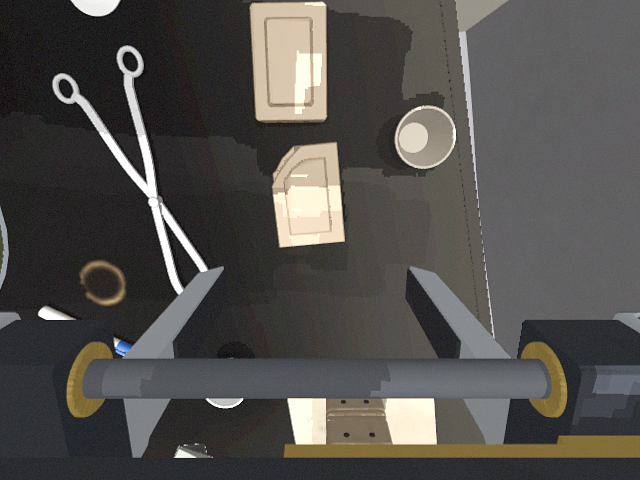

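The stack's panel reads (496.0, -205.6, 2.2°) against the base's (496.2, -205.3, 2.5°), so it is seated square. The wrist view shows the broken sagger clear at (310,195). I'll grip it next.

Emit:
drive_effector(ticks="1,0.496,-0.154,0.8,-0.089 | 1,0.496,-0.154,2,-0.089 | 1,0.496,-0.154,2.9,-0.089 | 1,0.496,-0.154,3.3,-0.089 | 1,0.496,-0.154,3.52,-0.089 | 1,0.496,-0.154,3.52,-0.089 | 1,0.496,-0.154,3.52,-0.089 | 0,0.496,-0.154,3.52,-0.089 | 0,0.496,-0.154,3.52,-0.089 | 0,0.496,-0.154,3.52,-0.089 | 0,0.496,-0.154,3.52,-0.089 | 0,0.496,-0.154,3.52,-0.089 | 0,0.496,-0.154,3.52,-0.089 | 0,0.496,-0.154,3.52,-0.089 | 0,0.496,-0.154,3.52,-0.089", grip_force=25)

```text
clock: 10.52
eef_pos: [0.4376, 0.0561, 0.0195]
ee_rot: [-0.0, 0.659, 0.752, -0.0]
ft_force: [-2.5, 0.4, 6.0]
gripper_width: 0.636
gripper_force: 25.0
```

```bash
python3 -c "
from h import *
need(.367,.307,.15,6.1)"
```

```text
need [ 0.258  -0.037  -0.1305] turn 0.0255 q6 -0.09
```

In the tool's units: 0.258 m is 5.16, 0.23 m is 4.6.

Emit:
drive_effector(ticks="0,0,0,-0.2,0 | 0,0,0,-0.8,0 | 0,0,0,-1.8,0 | 0,0.8,-0.12,-2.6,0 | 0,1.8,-0.26,-2.6,0.01 | 0,2.8,-0.4,-2.6,0.02 | 0,3.8,-0.54,-2.6,0.0255 | 0,4.6,-0.66,-2.6,0.0255 | 0,5.16,-0.74,-2.6,0.0255 | 0,5.16,-0.74,-2.2,0.0255 | 0,5.16,-0.74,-1.4,0.0255 | 0,5.16,-0.74,-0.8,0.0255 | 0,5.16,-0.74,-0.44,0.0255 | 0,5.16,-0.74,-0.26,0.0255 | 0,5.16,-0.74,-0.26,0.0255")

```text
clock: 12.4
eef_pos: [0.367, 0.3069, 0.0325]
ee_rot: [-0.0, 0.668, 0.744, -0.0]
ft_force: [0.3, -0.9, -2.8]
gripper_width: 0.636
gripper_force: 25.0
```

```bash
python3 - <<'E'
from h import *
f=manip.grab_frame("top");cv2.imwrite("pics/t3.png",cv2.resize(f["pixels"][200:350,100:300,::-1],None,fx=3.5,fy=3.5))
E
```

```text
(no output)
```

View pics/t3.png

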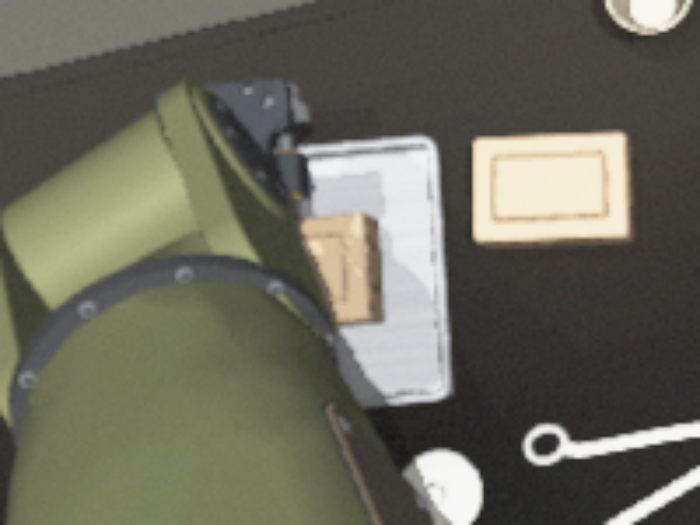

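The broken sagger hovers centred in the tray with clearance all round. I'll lower it to the floor, release, and back off towards L.

In the tool's units: -0.17 m is -3.4, -0.16 m is -3.2.

Emit:
drive_effector(ticks="0,0,0,0.08,0 | 0,0,0,0.14,0 | 0,0,0,0.18,0 | 0,0,0,0.2,0 | 0,0,0,0.2,0 | 0.8,0,0,0.2,0 | 0.9,0,0,0.2,0 | 0.9,0,0,0.2,0 | 0.9,0,0,0.2,0 | 0.9,0,0,-0.6,0 | 0.9,0,0,-1.8,0 | 0.9,0,0,-3.2,0 | 1,-1.2,0,-3.4,0 | 1,-2.4,0.4,-3.4,0 | 1,-3.2,0.7,-3.4,0.06 | 1,-3.2,0.7,-3.4,0.06 | 1,-3.2,0.7,-3.4,0.06")

```text
clock: 14.58
eef_pos: [0.4186, 0.1519, 0.2024]
ee_rot: [-0.0, 0.69, 0.723, -0.0]
ft_force: [-0.2, 0.3, 0.8]
gripper_width: 1.001
gripper_force: 0.0
```

```bash
python3 - <<'E'
from h import *
f=manip.grab_frame("wrist");pickle.dump(f,open("w4.pkl","wb"))
g=cv2.cvtColor(f["pixels"],cv2.COLOR_RGB2HSV)
q=proj(f,[.419,.162,.046])[0];print("L expected px",q)
m=cv2.inRange(g,(5,40,90),(25,255,255));n,l,s,_=cv2.connectedComponentsWithStats(m)
for i in range(1,n):
    if s[i,4]>1500:
        c=np.argwhere(l==i)[:,::-1];print(s[i],cv2.minAreaRect((ray(f,c,.044)[:,:2]*1000).astype(np.float32)),cv2.minAreaRect((ray(f,c,.047)[:,:2]*1000).astype(np.float32))[0])
cv2.imwrite("pics/w4.png",f["pixels"][:,:,::-1])
need(.4195,.1625,.0195,2.4)
E
```

```text
L expected px [316.26493307 211.87959179]
[ 223    0   81   98 5700] ((369.6279296875, 294.9153137207031), (60.74347686767578, 72.62039947509766), 6.049241542816162) (370.05767822265625, 294.2879943847656)
[ 284  159   68   98 6027] ((419.90594482421875, 163.9593048095703), (60.25221633911133, 89.5534896850586), 3.3229517936706543) (419.87353515625, 164.535888671875)
[  66  342   47   75 1624] ((190.97500610351562, -26.629295349121094), (96.65876007080078, 39.840858459472656), 75.21626281738281) (193.0470733642578, -24.300640106201172)
[ 521  342   46   75 1626] ((663.5155639648438, -3.8485488891601562), (39.42241668701172, 96.42562866210938), 20.152408599853516) (661.2435913085938, -1.7292938232421875)
[ 284  436  356   22 5608] ((590.6575317382812, -91.29339599609375), (390.3564453125, 27.986713409423828), 2.74674654006958) (589.055419921875, -88.37027740478516)
need [0.0102 0.0015 0.1829] turn 0.0058 q6 0.22
```

View pics/w4.png

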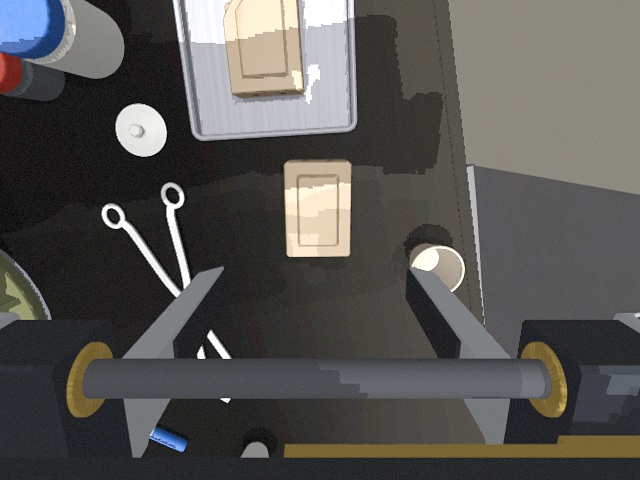

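The wrist view shows the broken sagger upright in the tray and L clear at (318,208). That is my tenth picture, so the rest is numeric. I'll grip L.

In the tool's units: 0.183 m is 3.66, 0.173 m is 3.46.

Emit:
drive_effector(ticks="1,0.2,0.02,1,0 | 1,0.2,0.02,2,0 | 1,0.2,0.02,3,0 | 1,0.2,0.02,3.46,0 | 1,0.2,0.02,3.66,0 | 1,0.2,0.02,3.66,0 | 1,0.2,0.02,3.66,0 | 0,0.2,0.02,3.66,0 | 0,0.2,0.02,3.66,0 | 0,0.2,0.02,3.66,0 | 0,0.2,0.02,3.66,0 | 0,0.2,0.02,3.66,0 | 0,0.2,0.02,3.66,0 | 0,0.2,0.02,3.66,0 | 0,0.2,0.02,3.66,0", grip_force=25)

```text
clock: 16.5
eef_pos: [0.4194, 0.1616, 0.0195]
ee_rot: [0.0, 0.69, 0.723, 0.0]
ft_force: [-0.7, -1.2, 4.7]
gripper_width: 0.636
gripper_force: 25.0
```

```bash
python3 - <<'E'
from h import *
f=manip.grab_frame("wrist");p=manip.state()["eef_pos"];print(p)
g=cv2.cvtColor(f["pixels"],cv2.COLOR_RGB2GRAY).astype(float)
def hole(x0,x1,y0,y1):
    w=g[y0:y1,x0:x1];w=np.clip(np.median(w)-15-w,0,None);Y,X=np.mgrid[y0:y1,x0:x1];return (X*w).sum()/w.sum(),(Y*w).sum()/w.sum()
for b in((280,300,199,209),(335,352,199,209)):print(hole(*b))
need(.4965,-.206,.1736,2.4)
E
```

```text
[0.4194341  0.16157228 0.01954747]
(np.float64(288.7440476190476), np.float64(204.05357142857142))
(np.float64(342.2223011363636), np.float64(205.10866477272728))
need [-0.3708  0.0599 -0.154 ] turn 0.0046 q6 0.24
```

In the tool's units: -0.17 m is -3.4, -0.124 m is -2.48.

Emit:
drive_effector(ticks="0,0,0,-0.2,0 | 0,0,0,-0.8,0 | 0,0,0,-1.8,0 | 0,-0.4,0.06,-2.8,0 | 0,-1.4,0.22,-3.1,0.005 | 0,-2.4,0.38,-3.1,0.005 | 0,-3.4,0.54,-3.1,0.005 | 0,-4.4,0.72,-3.1,0.005 | 0,-5.4,0.88,-3.1,0.005 | 0,-6.4,1.04,-3.1,0.005 | 0,-7,1.14,-3.1,0.005 | 0,-7.416,1.2,-3.1,0.005 | 0,-7.416,1.2,-3.1,0.005 | 0,-7.416,1.2,-2.8,0.005 | 0,-7.416,1.2,-2.48,0.005 | 0,-7.416,1.2,-2.48,0.005 | 0,-7.416,1.2,-2.48,0.005")

```text
clock: 18.68
eef_pos: [0.4967, -0.2058, 0.1436]
ee_rot: [0.0, 0.692, 0.722, 0.0]
ft_force: [-0.2, 0.1, -3.6]
gripper_width: 0.636
gripper_force: 25.0
```

```bash
cat >> h.py <<'E'
def holes(f,y0,y1,x0=275,x1=358):
    "dark vent holes in the strip"
    g=cv2.cvtColor(f["pixels"],cv2.COLOR_RGB2GRAY)[y0:y1,x0:x1]
    b=cv2.morphologyEx(cv2.resize(g,None,fx=4,fy=4,interpolation=cv2.INTER_CUBIC),cv2.MORPH_BLACKHAT,np.ones((25,61)))
    n,l,s,c=cv2.connectedComponentsWithStats((b>35).astype(np.uint8))
    return [(np.round((c[i]+.5)/4-.5+[x0,y0],1).tolist(),int(s[i,4])) for i in range(1,n) if 60<s[i,4]<1500]
E
python3 - <<'E'
from h import *
f=manip.grab_frame("wrist");pickle.dump(f,open("w5.pkl","wb"));print(manip.state()["eef_pos"])
print(holes(f,170,215));print("ref w2",holes(pickle.load(open("w2.pkl","rb")),170,215))
need(.4967,-.206,.1196,2.4)
E
```

```text
[ 0.4967846  -0.20591817  0.14381499]
[([286.6, 175.0], 67), ([330.0, 177.7], 415), ([352.4, 178.2], 166), ([300.0, 177.9], 219), ([296.8, 185.9], 189), ([335.0, 185.7], 214), ([342.4, 205.5], 425), ([288.9, 205.8], 401)]
ref w2 [([278.2, 170.0], 132), ([295.8, 185.3], 373), ([334.1, 185.0], 199), ([289.2, 203.6], 417), ([342.5, 203.2], 386), ([291.5, 210.2], 511)]
need [-0.0001 -0.0001  0.0242] turn -0.0001 q6 -0.5
```

```bash
python3 - <<'E'
from h import *
f=pickle.load(open("w5.pkl","rb"));p=manip.state()["eef_pos"];a=np.radians(2.4);M=np.array([[np.cos(a),np.sin(a)],[-np.sin(a),np.cos(a)]])
for n,z,u in(("held",p[2]-.0195,((288.9,205.8),(342.4,205.5))),("R",.056,((296.8,185.9),(335,185.7))),("base",.012,((300,177.9),(330,177.7)))):
    q=(ray(f,u,1)*0+np.vstack([ray(f,v,z+.025) for v in u]))[:,:2]-p[:2];q=(M@q.T).T*1000;print(n,q.round(1).tolist(),q.mean(0).round(2))
E
```

```text
held [[-11.4, 45.3], [12.7, 45.5]] [ 0.66 45.41]
R [[-11.4, 45.6], [12.7, 45.7]] [ 0.64 45.65]
base [[-11.3, 46.0], [11.1, 46.1]] [-0.12 46.03]
```

Aligned to within 0.3 mm. Next I'll lower it gently.

Emit:
drive_effector(ticks="0,0,0,0.12,0 | 0,0,0,0.24,0 | 0,0,0,0.32,0 | 0,0,0,0.38,0 | 0,0,0,0.42,0 | 0,0,0,0.46,0 | 0,0,0,0.48,0 | 0,0,0,0.48,0 | 0,0,0,0.48,0")

```text
clock: 19.85
eef_pos: [0.4966, -0.2061, 0.1196]
ee_rot: [0.0, 0.692, 0.722, 0.0]
ft_force: [-1.0, 0.6, -2.6]
gripper_width: 0.639
gripper_force: 25.0
```

In the tool's units: 0.22 m is 4.4, 0.16 m is 3.2.

Emit:
drive_effector(ticks="0,0,0,0.014,0 | 0,0,0,0.014,0 | 0.8,0,0,0.014,0 | 1,0,0,0.014,0 | 1,0,0,0.014,0 | 1,0,0,0.014,0 | 1,0,0,-0.6,0 | 1,0,0,-1.6,0 | 1,0.8,0,-2.4,0 | 1,2,0,-2.4,0 | 1,3.2,0,-2.4,0 | 1,4.4,0,-2.4,0 | 1,4.4,0,-2.4,0 | 1,4.4,0,-2.4,0")

```text
clock: 21.6
eef_pos: [0.4875, 0.0135, 0.2395]
ee_rot: [0.0, 0.692, 0.722, -0.0]
ft_force: [0.4, 0.0, -0.6]
gripper_width: 0.998
gripper_force: 0.0
```

```bash
python3 - <<'E'
from h import *
f=manip.grab_frame("top");t0=pickle.load(open("top0.pkl","rb"))
for n,xy in(("stack",(.496,-.2055,.148)),):
    q=proj(f,xy)[0];print(q.round(),panel(f,q,.148,half=48))
w=manip.grab_frame("wrist");p=manip.state()
hs=[h for h in holes(w,360,470,300,420)];print(hs,p["eef_pos"],p["ft_force"])
s=manip.grab_frame("scene");q=proj(s,[.366,.308,.05])[0];print("broken scene",q)
c=manip.grab_frame("top")["pixels"];print("crucible diff",[float(cv2.absdiff(c[y-18:y+18,x-18:x+18],t0["pixels"][y-18:y+18,x-18:x+18]).mean()) for x,y in((414,286),(285,197))])
E
```

```text
[453. 206.] [ 495.8 -206.     3.2   31.3   59.5]
[([387.8, 396.7], 203), ([303.0, 417.5], 391), ([329.1, 417.4], 368)] [0.48754551 0.0127558  0.23937414] [ 0.37221561  0.41666262 -0.39749384]
broken scene [278.37409255 371.60576396]
crucible diff [4.864711934156379, 37.09182098765432]
```

The stack reads centred. I'll move the arm clear to check the crucible, the broken sagger and the column height.

The manual's scale: shifts go in units of 50 mm. Converting my numbers, -0.05 m is -1, -0.14 m is -2.8.

Emit:
drive_effector(ticks="1,0,-1,-0.4,0 | 1,0,-2,-0.6,0 | 1,0,-2.8,-0.6,0 | 1,0,-2.8,-0.6,0 | 1,0,-2.8,-0.6,0")

```text
clock: 22.42
eef_pos: [0.3481, 0.0076, 0.2696]
ee_rot: [0.0, 0.693, 0.721, 0.0]
ft_force: [-0.0, 0.6, -0.5]
gripper_width: 0.996
gripper_force: 0.0
```

```bash
python3 - <<'E'
from h import *
f=manip.grab_frame("top");s=manip.grab_frame("scene");t0=pickle.load(open("top0.pkl","rb"))
d=[float(cv2.absdiff(f["pixels"][y-18:y+18,x-18:x+18],t0["pixels"][y-18:y+18,x-18:x+18]).mean()) for x,y in((414,286),(285,197))];print(d)
for z in(.145,.148,.158):
    print(z,panel(f,proj(f,[.496,-.2055,.148])[0],z,half=48),end=" ")
    try: print(panel(s,proj(s,[.496,-.2055,.148])[0],z,half=34))
    except Exception as e: print(e)
try: print("broken",panel(f,proj(f,[.367,.308,.051])[0],.051))
except Exception as e: print(e)
m=cv2.inRange(cv2.cvtColor(f["pixels"],cv2.COLOR_RGB2HSV),(5,35,100),(25,255,255));m[:240]=0;m[320:]=0;m[:,:150]=0;m[:,228:]=0
print(cv2.minAreaRect((ray(f,np.argwhere(m)[:,::-1],.047)[:,:2]*1000).astype(np.float32)),(m>0).sum())
print(manip.state()["gripper_force"],manip.state()["ft_force"])
E
```

```text
[16.57716049382716, 3.921810699588477]
0.145 [ 496.4 -206.8    3.    31.4   59.5] [ 507.9 -151.    22.7   70.   113.1]
0.148 [ 495.7 -206.     3.    31.3   59.3] [ 506.4 -147.9   22.7   69.7  112.6]
0.158 [ 493.4 -203.5    3.    30.9   58.7] [ 501.2 -137.4   22.7   68.8  111.2]
broken [364.4 293.6 -84.  148.  150.1]
((365.89471435546875, 300.3077087402344), (61.22892761230469, 93.67498779296875), 6.184811592102051) 1347
0.0 [ 0.34644599 -0.60358842 -0.81355136]
```

Both crucibles are unmoved, the broken sagger is in the tray, and contact came at exactly the seated height. Handing in.

```bash
python3 -c "
from workcell import manip
print(manip.sign_off())"
```

```text
the job is handed in; nothing more can be done
None
```

I handed the job in with the two sound saggers stacked on the base, the broken one upright in the tray and both crucibles unmoved; my measurements say each is seated, but sign-off returned no verdict.

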